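# Stroke along a bottle roller lane to check that every roller turns

## Task

Before the bottling run, check by touch the curved roller lane that the bottle racks run down: stroke your fingertips lightly along its rollers, one after another from the open loading end down to the end stop, so that every roller visibly turns in the running direction. Just touch them: do not press any roller down to the bottom of its springs or lift it in its slots, and leave the small vial by the end stop and everything else around the lane standing where it is. Finish with the hand clear of the lane.

Things in the scene. Friction and masses are not known exactly. Their poses are not given: they have to be found in the camera images.
- lane: Curved roller lane for small bottle racks, fixed on the table: 2 bent aluminium channels on 4 feet, 7 black rollers between them, then a flat steel plate and upright end stop. Origin on the table under roller 4's middle; z up, x across the lane, -y = running direction there. Centre line: arc of radius 300 mm about x = -300 mm, y = 0. Rollers 1 to 7 in running order, 36 mm apart on the arc (0.12 rad), roller 1 at +y
- top1 (a point): Middle of the top of roller 1 at rest, at the open loading end; axes as the lane's. Rollers: 22 mm diameter, 100 mm long, square across the lane, tops 7 mm or more above the side channels. The lane slopes down 6 in 100: roller 1's top is 92.0 mm above the table, each next one 2.16 mm lower
- top7 (a point): Middle of the top of roller 7 (the last) at rest, 79.0 mm above the table. Past it along the lane: the flat steel plate begins at 28 mm, 2 mm below roller 7's top; a small loose vial stands on it at about 60 mm; the end stop's face is at about 80 mm and reaches 22 mm above the plate
- roller1 (a joint): Turn of roller 1 in rad: starts between -0.2 and 0.2, grows as its top moves in the running direction, spins easily and stays where it stops. A thin light seam along the tube shows the turn
- roller2 (a joint): Turn of roller 2, likewise
- roller3 (a joint): Turn of roller 3, likewise
- roller4 (a joint): Turn of roller 4, likewise
- roller5 (a joint): Turn of roller 5, likewise
- roller6 (a joint): Turn of roller 6, likewise
- roller7 (a joint): Turn of roller 7, likewise
- dip1 (a joint): How far roller 1 is pressed down, m: 0 at rest, 0.008 at the bottom, negative when lifted. Its axle lies on springs in open-topped upright slots: it gives 1 mm per 1.2 N and springs back
- dip2 (a joint): Press-down of roller 2, likewise
- dip3 (a joint): Press-down of roller 3, likewise
- dip4 (a joint): Press-down of roller 4, likewise
- dip5 (a joint): Press-down of roller 5, likewise
- dip6 (a joint): Press-down of roller 6, likewise
- dip7 (a joint): Press-down of roller 7, likewise
- vial_stop: Loose 5 ml amber glass vial, 24 mm across, 45 mm high, standing on the lane's dead plate near the end stop. Origin at the centre of its underside.
- bottle_a: Loose open amber glass bottle, 33 mm across, 75 mm high, standing on the table along the inner side of the lane. Origin at the centre of its underside.
- bottle_b: Another such bottle, also along the inner side.
- bottle_c: Another such bottle, along the outer side of the lane.
- dropper: Loose white dropper cap, 20 mm across, 41 mm high, standing on the table along the outer side of the lane. Origin at the centre of its underside.
- beaker: Loose steel beaker, 72 mm across, 85 mm high, standing to the left of the lane. Origin at the centre of its underside.
- jar: Loose white screw-top jar, 60 mm across, 70 mm high, standing to the right. Origin at the centre of its underside.
Things that resemble listed ones, but are neither listed nor needed, are in the scene too. What is shaped like the bottle_a but yellow is not meant. What is shaped like the jar but orange is not meant.

How it is judged:
By the outcome, as a careful person would: the job done as asked, in the order asked, and still so for the second after the job is handed in, with the robot touching nothing.
It also fails if it takes over 42 s, if anything falls off the work surface, if the arm or the gripper's body presses on something with over 40 N, if the wrist force passes 120 N, or if a joint passes its speed limit or range.

## Robot

A 6-joint arm with a two-finger parallel gripper is mounted at the origin on the work surface. World frame = base frame: x ahead of the robot, y to its left, z up, the work surface at z = 0. Lengths are in m, angles in degrees, forces in N, time in s.
With the tool pointing down it reaches from about 0.4 to 0.825 m from the base axis. Payload 7 kg.
Tool frame: the origin (TCP) lies midway between the tips of the shut fingers; the grasp point (between the pads) lies 19 mm behind it; z points along the fingers, y is the direction in which the jaws open and shut (so a half turn about z gives the same grasp; the last joint's range is limited). The gripper opens to 88 mm and grips with 3 to 60 N. Pads are 19 mm wide; open, the fingers measure 130 mm over their backs; the gripper's body (78 mm by 193 mm) begins 47 mm behind the grasp point.
Start: joints at [89.846, 20.546, 0.682, 0, -70.136, -16.507], TCP at [0.194, 0.647, 0.227] pointing down, gripper open.
Joint ranges: [-176.03, 176.03], [-82.01, 121.73], [-58.28, 71.71], [-173.87, 95.51], [-174.79, -0.11], [-173.66, 173.66]. Speed limits (degrees/s): [136.94, 136.94, 172.46, 180, 180, 180].

## Interface

Orientations are given as [roll, pitch, yaw] about the fixed x, y, z axes, in that order (R = Rz(yaw) Ry(pitch) Rx(roll)).
In Python, from plant import ctrl gives the robot as it stands. The module is installed in compiled form; this text tells all that it offers.
- The arm moves only by the tool arm_command, never from a script. Its argument "targets" is a list that holds one entry, the list of rows, each a list of 7 numbers: the turn, a rotation vector about the world's x, y, z in rad, then the shift along the world's x, y, z in cm, then the opening, from 0 (shut) to 1 (fully open). A call has 1 to 8 rows; each row is the pose to reach, as a shift and turn from the pose commanded when the call began; what a row does not reach only later rows make up. A row lasts 1/12 s, in which the tool goes at most 41.7 mm and 7.16 degrees, less where a joint would pass 70% of its speed; a pose out of reach is approached as far as the arm can. A call with a gripper value outside its range is refused whole. The fingers move at their own pace and stop on an object; the grip force is fixed at half the most. Time passes only in rows, so rows that repeat a pose let the fingers close. It gives the time, the measured TCP pose, the force and the opening at its end, in the units of the state.
- ctrl.get_obs(): the state, without advancing time (a new reading comes with each control period).
- ctrl.snapshot(name): name is "scene" or "side" or "wrist"; returns the picture (480x640x3 uint8, blue, green, red); there is no depth.
- ctrl.camera_model(name): a dict with "K" (3x3 intrinsics, pixels), "xyz" and "rotation" of the camera in the world. Camera axes: x right, y up, looking along -z (the intrinsics and any distortion apply to the point x, -y, -z); pixel columns grow to the right and rows downward; lengths in m; the calibration is good to about 2 mm. A picture is of the moment at which its call begins: read the wrist's pose just before it. camera_model takes no time and is no camera call; for the wrist camera it gives the pose at the moment of the call.
- ctrl.close_job(): hands the job in, once; it reports no verdict.
The state is a dict: "clock": time; "joint_pos": joint angles; "qvel": joint speeds; "tau": joint torques, N m; "tool_pos": TCP position; "orientation": TCP orientation; "force": force on the tool from outside, world axes, zero at the start; "moment": the same for the moment, N m; "opening": finger opening in m.
Only numpy, scipy, OpenCV 4.12 (cv2) and the standard library are available. Lean on these libraries where they do the work, as an engineer would, in place of code of your own. Each camera call takes 0.05 s, during which the arm holds its last target. There are 200 camera calls.

## Working session

There is one attempt and no reset: what is moved stays moved. The work goes in short steps, Python scripts to look and compute and a tool call to move; the robot and the scene stay as the last step left them, time stands still between calls to the robot, and variables do not carry over. Pictures are saved under pics/ and viewed, about 8 in all and at most 12, crops included, and the job is handed in when it is done.

Besides the shell and the picture viewer there is one more tool, called after "Emit:" by a JSON object that holds its "method" and its "body". arm_command: Moves the arm, as the interface text tells. Its arguments: {"type":"object","properties":{"targets":{"type":"array","items":{"type":"array","items":{"type":"array","items":{"type":"number"}}}}},"required":["targets"]}

```bash
mkdir -p pics
python3 - <<'E'
from plant import ctrl
import cv2,numpy as np
np.set_printoptions(precision=4,suppress=True)
o=ctrl.get_obs();print({k:np.round(v,3) for k,v in o.items()})
for n in("scene","side","wrist"):
    m=ctrl.camera_model(n);print(n,m)
    cv2.imwrite(f"pics/{n}0.png",ctrl.snapshot(n))
E
```

```text
{'clock': np.float64(0.0), 'joint_pos': array([ 89.844,  20.59 ,   0.634,  -0.021, -70.138, -16.507]), 'qvel': array([ 0.075, -0.075,  0.041,  0.027, -0.027, -0.052]), 'tau': array([  0.002, -58.272,  29.304,   6.997,   0.007,  -0.   ]), 'tool_pos': array([0.193, 0.646, 0.226]), 'orientation': array([179.904,  -0.008, -16.669]), 'force': array([ 0.009, -0.253, -0.241]), 'moment': array([ 0.048,  0.028, -0.024]), 'opening': np.float64(0.087)}
scene {'K': array([[503.1515,   0.    , 321.3611],
       [  0.    , 503.1515, 243.3008],
       [  0.    ,   0.    ,   1.    ]]), 'xyz': array([0.9624, 0.6875, 0.9566]), 'rotation': array([ 44.6912,   0.7204, 149.7639])}
side {'K': array([[596.994 ,   0.    , 324.2052],
       [  0.    , 596.994 , 229.4111],
       [  0.    ,   0.    ,   1.    ]]), 'xyz': array([-0.2918,  1.0374,  1.2312]), 'rotation': array([  49.9021,    0.0948, -142.3909])}
wrist {'K': array([[332.1277,   0.    , 310.8678],
       [  0.    , 332.1277, 240.8675],
       [  0.    ,   0.    ,   1.    ]]), 'xyz': array([0.2585, 0.6263, 0.3836]), 'rotation': array([ -14.614 ,   -0.075 , -106.6848])}
```

View pics/scene0.png

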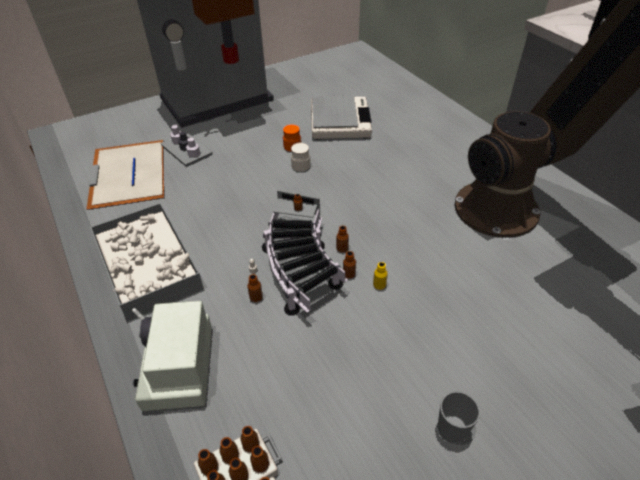

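View pics/side0.png

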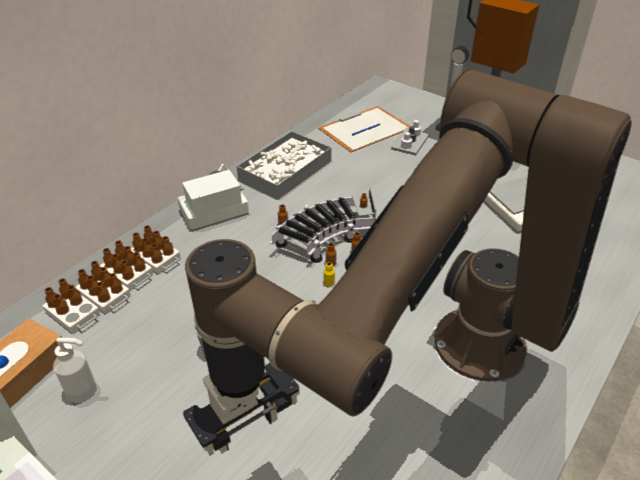

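View pics/wrist0.png

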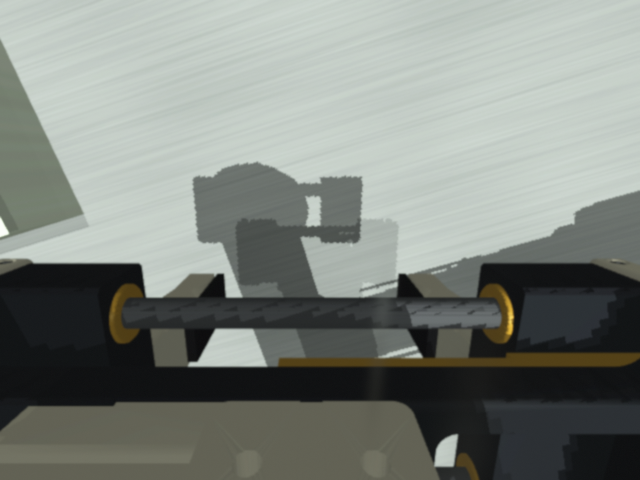

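Scene view: the lane is around (295,250). Its loading end is near (315,290) and the end stop with the vial at (298,200). The yellow bottle at (381,276) and the orange jar at (291,137) are decoys.

```bash
cat > h.py <<'E'
import numpy as np,cv2
from scipy.spatial.transform import Rotation as R
def ray(m,px):
    px=np.atleast_2d(px).astype(float);K=m["K"]
    d=np.c_[(px[:,0]-K[0,2])/K[0,0],-(px[:,1]-K[1,2])/K[1,1],-np.ones(len(px))]
    return np.array(m["xyz"]),d@R.from_euler("xyz",m["rotation"],degrees=True).as_matrix().T
def cast(m,px,z):
    o,d=ray(m,px);t=(np.asarray(z)-o[2])/d[:,2];return o+d*t[:,None]
def proj(m,p):
    p=np.atleast_2d(p);c=(p-m["xyz"])@R.from_euler("xyz",m["rotation"],degrees=True).as_matrix()
    K=m["K"];return np.c_[K[0,2]-K[0,0]*c[:,0]/c[:,2],K[1,2]+K[1,1]*c[:,1]/c[:,2]]
E
python3 - <<'E'
from plant import ctrl
from h import *
np.set_printoptions(precision=4,suppress=True)
m=ctrl.camera_model("scene")
print(cast(m,[[292,223],[290,252],[313,277]],[.08,.085,.092]))
print("beaker,jar,bottles",cast(m,[[458,432],[300,163],[342,247],[349,273],[255,297],[252,270],[298,203]],[0,0,0,0,0,0,.08]))
a=cv2.imread("pics/scene0.png")[180:315,235:365];cv2.imwrite("pics/c1.png",cv2.resize(a,None,fx=4.4,fy=4.4,interpolation=cv2.INTER_CUBIC))
E
```

```text
[[ 0.5628 -0.1689  0.08  ]
 [ 0.6169 -0.0763  0.085 ]
 [ 0.6115  0.0262  0.092 ]]
beaker,jar,bottles [[ 0.5282  0.4462  0.    ]
 [ 0.3737 -0.4813  0.    ]
 [ 0.4562 -0.0961  0.    ]
 [ 0.4895 -0.0092  0.    ]
 [ 0.7264 -0.0607 -0.    ]
 [ 0.6959 -0.1444  0.    ]
 [ 0.5125 -0.2298  0.08  ]]
```

View pics/c1.png

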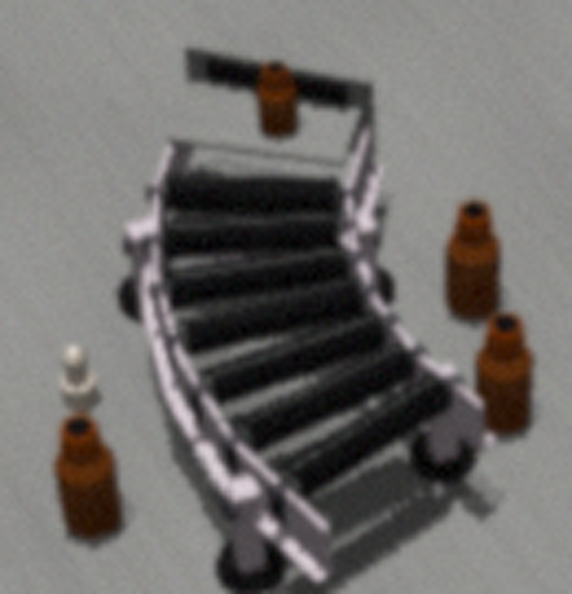

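Emit:
{"method": "arm_command", "body": {"targets": [[[0,0,-0.076,2.2,-3.3,0.4,0],[0,0,-0.152,4.4,-6.6,0.8,0],[0,0,-0.228,6.6,-9.9,1.2,0],[0,0,-0.304,8.8,-13.2,1.6,0],[0,0,-0.38,11,-16.5,2,0],[0,0,-0.456,13.2,-19.8,2.4,0],[0,0,-0.532,15.4,-23.1,2.8,0],[0,0,-0.608,17.6,-26.4,3.2,0]]]}}

```text
clock: 0.82
tool_pos: [0.3701, 0.3808, 0.2588]
orientation: [-180.0, 0.0, -51.7]
force: [1.7, 0.3, -0.7]
opening: 0.0402
```

Emit:
{"method": "arm_command", "body": {"targets": [[[0,0,-0.076,2.2,-3.3,0.5,0],[0,0,-0.152,4.4,-6.6,1,0],[0,0,-0.228,6.6,-9.9,1.5,0],[0,0,-0.304,8.8,-13.2,2,0],[0,0,-0.38,11,-16.5,2.5,0],[0,0,-0.456,13.2,-19.8,3,0],[0,0,-0.532,15.4,-23.1,3.5,0],[0,0,-0.608,17.6,-26.4,4,0]]]}}

```text
clock: 1.48
tool_pos: [0.5461, 0.1168, 0.2989]
orientation: [-180.0, 0.0, -86.5]
force: [-0.0, 1.1, -0.5]
opening: 0.0004
```

Emit:
{"method": "arm_command", "body": {"targets": [[[0,0,-0.076,2.2,-3.3,0,0],[0,0,-0.152,4.4,-6.6,0,0],[0,0,-0.228,6.6,-9.9,0,0],[0,0,-0.3,8.8,-13.2,0,0],[0,0,-0.3,8.8,-13.2,0,0],[0,0,-0.3,8.8,-13.2,0,0]]]}}

```text
clock: 1.98
tool_pos: [0.6339, -0.0155, 0.2971]
orientation: [179.9, -0.1, -103.7]
force: [0.7, 0.0, -0.1]
opening: 0.0003
```

Run:
```python
from plant import ctrl
import cv2,numpy as np,pickle
np.set_printoptions(precision=4,suppress=True)
m=ctrl.camera_model("wrist");cv2.imwrite("pics/w1.png",ctrl.snapshot("wrist"))
pickle.dump(m,open("w1.pkl","wb"));print(m);o=ctrl.get_obs();print(o)
```

```text
{'K': array([[332.1277,   0.    , 310.8678],
       [  0.    , 332.1277, 240.8675],
       [  0.    ,   0.    ,   1.    ]]), 'xyz': array([ 0.6184, -0.0819,  0.4551]), 'rotation': array([-14.5702,  -0.1225, 166.2508])}
{'clock': 2.0333, 'joint_pos': array([ 16.3201,  14.7294,   1.6492,  -0.0199, -77.0071, -29.9278]), 'qvel': array([ 2.0475, -1.3941, -0.674 , -0.0409, -0.0072,  0.0639]), 'tau': array([ -1.3634, -50.3009,  30.6421,   7.366 ,  -0.001 ,  -0.0117]), 'tool_pos': array([ 0.6335, -0.0142,  0.2976]), 'orientation': array([ 179.9146,   -0.0268, -103.6122]), 'force': array([0.3238, 0.3351, 0.5188]), 'moment': array([ 0.1892, -0.0426,  0.03  ]), 'opening': -0.00031593143590986493}
```

View pics/w1.png

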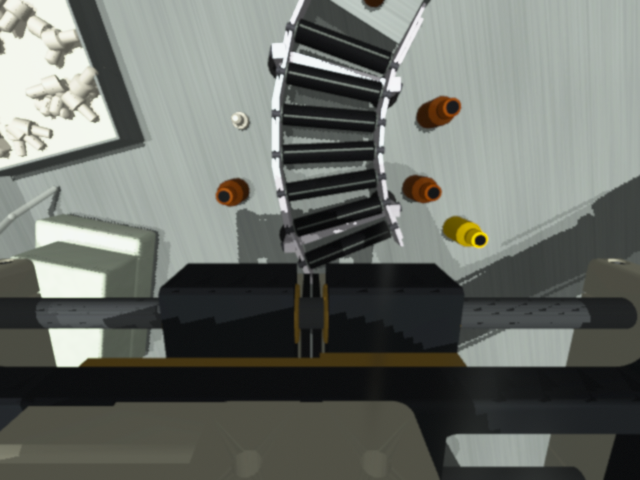

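Wrist view shows all seven rollers: roller 7 at about (345,38), then 6 (335,82), 5 (330,117), 4 (330,152), 3 (333,185), 2 (340,215) and 1 (348,243). I'll segment them next.

```bash
cat > seg.py <<'E'
import pickle
from h import *
np.set_printoptions(precision=4,suppress=True)
m=pickle.load(open("w1.pkl","rb"));im=cv2.imread("pics/w1.png")
g=cv2.cvtColor(im,cv2.COLOR_BGR2GRAY)
cs=[(348,243),(340,215),(333,185),(330,152),(330,117),(335,82),(345,38)]
v=im[0:275,260:420].copy();v=cv2.resize(v,None,fx=2.9,fy=2.15*1.0,interpolation=cv2.INTER_CUBIC)
k=(g<45).astype(np.uint8);k=cv2.morphologyEx(k,cv2.MORPH_CLOSE,np.ones((3,1),np.uint8));k[262:]=0
n,l,st,ce=cv2.connectedComponentsWithStats(k)
for i in range(1,n):
    if st[i,4]>150 and 260<ce[i,0]<420:
        p=np.c_[np.nonzero(l==i)[::-1]].astype(np.float32);print(st[i],ce[i],cv2.minAreaRect(p))
cv2.imwrite("pics/c2.png",np.hstack([v,cv2.resize(k[0:275,260:375]*255,None,fx=2.9,fy=2.15)[...,None].repeat(3,2)]))
E
python3 seg.py
```

```text
[ 295   19   96   55 1876] [342.0245  47.0991] ((342.366455078125, 45.8704719543457), (97.25800323486328, 24.164093017578125), 19.822463989257812)
[289  63  92  27 632] [334.5     76.1408] ((334.5766296386719, 76.15097045898438), (94.24390411376953, 6.765741348266602), 12.380759239196777)
[286  74  93  34 976] [332.4457  88.8361] ((332.058349609375, 88.77662658691406), (94.15538024902344, 13.54500675201416), 14.64737606048584)
[283 104  93  17 857] [329.2334 112.1365] ((328.9948425292969, 112.06353759765625), (92.83252716064453, 9.329609870910645), 4.653351306915283)
[282 117  93  16 736] [327.8043 124.5353] ((328.0310363769531, 124.62759399414062), (92.34657287597656, 8.055412292480469), 4.763641834259033)
[283 141  91  10 454] [329.0352 145.4251] ((327.9649658203125, 145.2288818359375), (5.630549907684326, 90.27042388916016), 87.39744567871094)
[283 150  91  14 892] [327.9798 156.9305] ((328.0165100097656, 156.885009765625), (9.990828514099121, 90.47409057617188), 87.54597473144531)
[ 286  169   91   32 1298] [331.0085 184.1841] ((330.91326904296875, 184.43641662597656), (19.235233306884766, 89.56168365478516), 81.25383758544922)
[403 176  17  24 199] [409.5176 186.4472] ((410.0343322753906, 186.55580139160156), (13.480314254760742, 23.301023483276367), 13.392498016357422)
[ 280  191  102   51 1633] [331.9596 216.6969] ((329.6665954589844, 217.97500610351562), (22.123943328857422, 106.30862426757812), 71.35045623779297)
[ 305  221   85   41 1404] [348.6132 243.193 ] ((347.21551513671875, 244.46286010742188), (18.289871215820312, 87.63008117675781), 67.69379425048828)
```

View pics/c2.png

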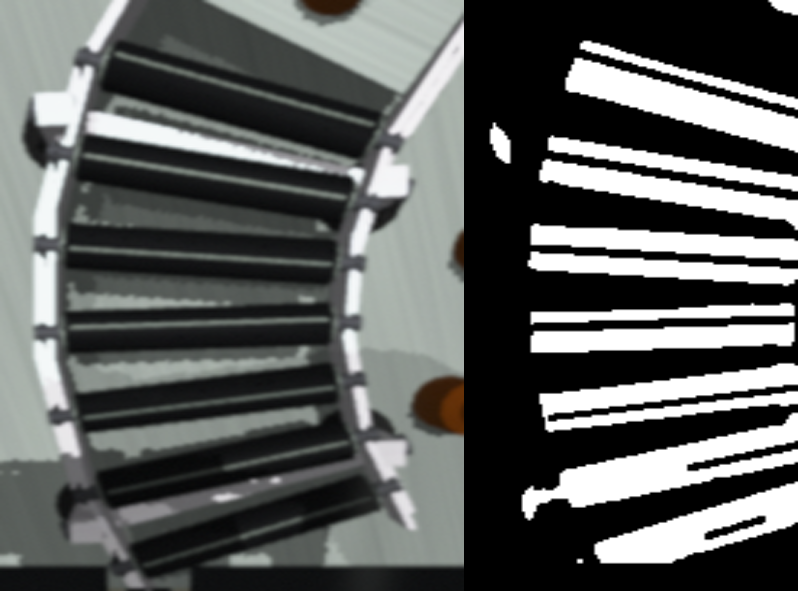

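```bash
cat > fit.py <<'E'
import pickle,sys
from h import *
from scipy.optimize import least_squares
np.set_printoptions(precision=4,suppress=True)
m=pickle.load(open("w1.pkl","rb"));g=cv2.cvtColor(cv2.imread("pics/w1.png"),cv2.COLOR_BGR2GRAY)
k=(g<45).astype(np.uint8);k=cv2.morphologyEx(k,cv2.MORPH_CLOSE,np.ones((5,1),np.uint8));k[264:]=0
cs=[(348,243),(340,215),(333,185),(330,152),(330,117),(335,82),(345,38)]
P=[]
for i,(cx,cy) in enumerate(cs):
    s=[-.42,-.27,-.13,-.02,.07,.2,.33][i]; pts=[];w=[]
    for x in range(cx-25,cx+26):
        y=int(round(cy+s*(x-cx)))
        a=y
        # nearest dark run to y
        r=np.nonzero(k[max(y-5,0):y+6,x])[0]
        if not len(r):continue
        y=max(y-5,0)+r[np.argmin(abs(r-5))];a=b=y
        while a>0 and k[a-1,x]:a-=1
        while k[b+1,x]:b+=1
        pts.append((x,(a+b)/2));w.append(b-a+1)
    pts=np.array(pts);f=np.polyfit(pts[:,0],pts[:,1],1);z=.092-.00216*i-.011
    # ends along the line
    xs=np.arange(cx-60,cx+61);d=np.array([k[int(round(np.polyval(f,x))),x] | k[max(int(round(np.polyval(f,x)))-3,0),x]|k[int(round(np.polyval(f,x)))+3,x] for x in xs])
    j=60;a=b=j
    while a>0 and d[a-1]:a-=1
    while b<120 and d[b+1]:b+=1
    e=np.array([[xs[q],np.polyval(f,xs[q])] for q in(a,b)])
    E=cast(m,e,z);P.append(E);print(i+1,"w",np.median(w),"ends",e.round(1).tolist(),"mid",E.mean(0),"len",np.linalg.norm(E[1]-E[0]),"ang",np.degrees(np.arctan2(*(E[0]-E[1])[1::-1])))
P=np.array(P);M=P.mean(1)
def model(p,off=0.):
    t=.12*(3-np.arange(7));c,s=np.cos(p[2]),np.sin(p[2])
    L=np.c_[-.3+(.3+off)*np.cos(t),(.3+off)*np.sin(t)]
    return L@np.array([[c,s],[-s,c]])+p[:2]
use=[2,3,4,5] if len(sys.argv)<2 else list(map(int,sys.argv[1].split(",")))
r=least_squares(lambda p:(model(p)-M[:,:2])[use].ravel(),[.617,-.07,-.24]);p=r.x
print("pose",p[:2],np.degrees(p[2]));print("resid mm",(M[:,:2]-model(p))*1e3)
print(np.c_[model(p),.092-.00216*np.arange(7)])
np.save("pose.npy",p)
E
python3 fit.py
```

```text
1 w 20.0 ends [[306.0, 262.0], [388.0, 227.4]] mid [0.6016 0.0274 0.081 ] len 0.10346701979040451 ang 10.10259109581752
2 w 19.0 ends [[280.0, 231.9], [379.0, 203.5]] mid [ 0.6142 -0.0084  0.0788] len 0.1181127302715332 ang 2.5252383387470396
3 w 18.0 ends [[287.0, 192.1], [375.0, 177.3]] mid [ 0.6037 -0.0444  0.0767] len 0.10036954306387302 ang -4.288826216034262
4 w 19.0 ends [[283.0, 156.7], [373.0, 149.2]] mid [ 0.5989 -0.0789  0.0745] len 0.09993272243182226 ang -9.130262027217086
5 w 21.0 ends [[283.0, 114.1], [375.0, 121.9]] mid [ 0.5892 -0.1143  0.0724] len 0.10038210367958061 ang -18.330502691380797
6 w 22.0 ends [[287.0, 74.8], [380.0, 87.9]] mid [ 0.5761 -0.1491  0.0702] len 0.10005965185174696 ang -21.076372057827896
7 w 25.0 ends [[297.0, 29.1], [389.0, 61.4]] mid [ 0.5583 -0.1807  0.068 ] len 0.10143416048261801 ang -31.044335841542498
pose [ 0.5987 -0.0798] -11.32818516656687
resid mm [[ 1.0262 -0.1719]
 [ 9.9384 -0.1633]
 [ 0.0922 -0.1911]
 [ 0.2773  0.944 ]
 [-0.2461  0.3257]
 [-0.1235 -1.0786]
 [-0.745  -1.0885]]
[[ 0.6006  0.0276  0.092 ]
 [ 0.6042 -0.0082  0.0898]
 [ 0.6036 -0.0442  0.0877]
 [ 0.5987 -0.0798  0.0855]
 [ 0.5895 -0.1146  0.0834]
 [ 0.5762 -0.148   0.0812]
 [ 0.559  -0.1796  0.079 ]]
```

The fit is consistent: roller lengths come out at 100 mm and residuals are about 1 mm. The 10 mm outlier is the shadow at roller 2's left end. Next I'll compute the arc waypoints.

```bash
cat > wp.py <<'E'
from h import *
p=np.load("pose.npy")
def wp(t,dip):
    c,s=np.cos(p[2]),np.sin(p[2]);x,y=-.3+.3*np.cos(t),.3*np.sin(t)
    return np.array([np.radians(-90)+p[2]+t,100*(p[0]+c*x-s*y),100*(p[1]+s*x+c*y),100*(.0855+.018*t-dip)])
if __name__=="__main__":
    np.set_printoptions(precision=3,suppress=True)
    c0=np.array([np.radians(-103.52),63.4,-1.3,29.9])
    a=wp(.43,.0025);print("from now to approach",a-c0,a)
    ts=.43-.02*np.arange(0,44);W=np.array([wp(t,.0025) for t in ts])
    for i in range(0,40,8):
        print("t",ts[i]);print(W[i+1:i+9]-W[i])
E
python3 wp.py
```

```text
from now to approach [  0.468  -3.756   6.119 -20.826] [-1.339 59.644  4.819  9.074]
t 0.43
[[-0.02   0.132 -0.585 -0.036]
 [-0.04   0.253 -1.173 -0.072]
 [-0.06   0.362 -1.763 -0.108]
 [-0.08   0.459 -2.355 -0.144]
 [-0.1    0.544 -2.949 -0.18 ]
 [-0.12   0.617 -3.545 -0.216]
 [-0.14   0.678 -4.141 -0.252]
 [-0.16   0.727 -4.739 -0.288]]
t 0.27
[[-0.02   0.037 -0.599 -0.036]
 [-0.04   0.063 -1.198 -0.072]
 [-0.06   0.076 -1.798 -0.108]
 [-0.08   0.077 -2.398 -0.144]
 [-0.1    0.067 -2.998 -0.18 ]
 [-0.12   0.044 -3.598 -0.216]
 [-0.14   0.01  -4.197 -0.252]
 [-0.16  -0.037 -4.795 -0.288]]
t 0.10999999999999999
[[-0.02  -0.059 -0.597 -0.036]
 [-0.04  -0.129 -1.193 -0.072]
 [-0.06  -0.211 -1.787 -0.108]
 [-0.08  -0.306 -2.38  -0.144]
 [-0.1   -0.412 -2.97  -0.18 ]
 [-0.12  -0.53  -3.559 -0.216]
 [-0.14  -0.659 -4.144 -0.252]
 [-0.16  -0.8   -4.728 -0.288]]
t -0.04999999999999999
[[-0.02  -0.153 -0.58  -0.036]
 [-0.04  -0.317 -1.157 -0.072]
 [-0.06  -0.493 -1.731 -0.108]
 [-0.08  -0.681 -2.301 -0.144]
 [-0.1   -0.88  -2.867 -0.18 ]
 [-0.12  -1.09  -3.429 -0.216]
 [-0.14  -1.311 -3.987 -0.252]
 [-0.16  -1.543 -4.54  -0.288]]
t -0.21000000000000002
[[-0.02  -0.243 -0.548 -0.036]
 [-0.04  -0.498 -1.092 -0.072]
 [-0.06  -0.763 -1.63  -0.108]
 [-0.08  -1.039 -2.163 -0.144]
 [-0.1   -1.325 -2.69  -0.18 ]
 [-0.12  -1.622 -3.211 -0.216]
 [-0.14  -1.929 -3.727 -0.252]
 [-0.16  -2.247 -4.236 -0.288]]
```

Emit:
{"method": "arm_command", "body": {"targets": [[[0,0,0.08,-0.6,1.0,-3,0],[0,0,0.16,-1.2,2.0,-6,0],[0,0,0.24,-1.9,3.0,-9,0],[0,0,0.32,-2.5,4.0,-12,0],[0,0,0.4,-3.1,5.1,-15,0],[0,0,0.47,-3.8,6.1,-18.8,0],[0,0,0.47,-3.8,6.1,-18.8,0],[0,0,0.47,-3.8,6.1,-18.8,0]]]}}

```text
clock: 2.7
tool_pos: [0.5938, 0.0487, 0.1096]
orientation: [179.8, -0.0, -76.5]
force: [1.2, 0.8, 1.9]
opening: 0.0002
```

Emit:
{"method": "arm_command", "body": {"targets": [[[0,0,0,0,0,0,0],[0,0,0,0,0,0,0]]]}}

```text
clock: 2.87
tool_pos: [0.5972, 0.0483, 0.113]
orientation: [-179.8, 0.0, -76.6]
force: [0.7, -0.6, -0.6]
opening: 0.0006
```

Run:
```python
from plant import ctrl
import numpy as np,cv2
a=[]
for i in range(6):
    im=ctrl.snapshot(["side","scene"][i%2]);o=ctrl.get_obs();a.append(np.r_[o["tool_pos"]*100,o["orientation"],o["force"]]); cv2.imwrite(f"pics/b{i}.png",im)
print(np.round(a,2),np.mean(a,0).round(3),o["clock"])
```

```text
[[ 5.9710e+01  4.8000e+00  1.1290e+01 -1.7978e+02  1.0000e-02 -7.6620e+01
  -2.4000e-01 -2.0000e-01  8.4000e-01]
 [ 5.9680e+01  4.7900e+00  1.1260e+01 -1.7981e+02  2.0000e-02 -7.6630e+01
  -1.9000e-01 -9.5000e-01  4.5000e-01]
 [ 5.9660e+01  4.7700e+00  1.1230e+01 -1.7983e+02  2.0000e-02 -7.6640e+01
   5.2000e-01  9.0000e-02 -1.5000e-01]
 [ 5.9640e+01  4.7600e+00  1.1190e+01 -1.7987e+02  2.0000e-02 -7.6640e+01
  -1.2000e-01 -5.4000e-01 -1.0000e-01]
 [ 5.9610e+01  4.7500e+00  1.1160e+01 -1.7990e+02  1.0000e-02 -7.6630e+01
   4.5000e-01  5.1000e-01 -6.4000e-01]
 [ 5.9600e+01  4.7500e+00  1.1130e+01 -1.7993e+02  1.0000e-02 -7.6630e+01
  -2.3000e-01 -6.2000e-01 -5.0000e-02]] [ 5.96490e+01  4.76900e+00  1.12090e+01 -1.79854e+02  1.50000e-02
 -7.66310e+01  3.10000e-02 -2.85000e-01  5.80000e-02] 3.1667
```

Emit:
{"method": "arm_command", "body": {"targets": [[[0,0,0,0,0,-0.3,0],[0,0,0,0,0,-0.6,0],[0,0,0,0,0,-0.9,0],[0,0,0,0,0,-1.2,0],[0,0,0,0,0,-1.5,0],[0,0,0,0,0,-1.8,0],[0,0,0,0,0,-2.0,0],[0,0,0,0,0,-2.03,0]]]}}

```text
clock: 3.83
tool_pos: [0.5953, 0.0475, 0.0896]
orientation: [179.9, -0.0, -76.6]
force: [-0.2, -0.5, 0.5]
opening: 0.0007
```

Emit:
{"method": "arm_command", "body": {"targets": [[[0,0,0,0,0,0,0],[0,0,0,0,0,0,0],[0,0,0,0,0,0,0],[0,0,0,0,0,0,0],[0,0,0,0,0,0,0],[0,0,0,0,0,0,0],[0,0,0,0,0,0,0],[0,0,0,0,0,0,0]]]}}

```text
clock: 4.5
tool_pos: [0.5956, 0.0476, 0.0903]
orientation: [-180.0, 0.0, -76.6]
force: [0.1, -0.4, -0.1]
opening: 0.0005
```

Emit:
{"method": "arm_command", "body": {"targets": [[[0,0,-0.01,0.07,-0.29,-0.02,0],[0,0,-0.02,0.13,-0.59,-0.04,0],[0,0,-0.03,0.19,-0.88,-0.05,0],[0,0,-0.04,0.25,-1.17,-0.07,0],[0,0,-0.05,0.31,-1.47,-0.09,0],[0,0,-0.06,0.36,-1.76,-0.11,0]]]}}

```text
clock: 5.0
tool_pos: [0.5991, 0.0295, 0.0893]
orientation: [180.0, -0.0, -80.1]
force: [-0.8, 0.2, 4.2]
opening: 0.0005
```

Run:
```python
from plant import ctrl
import numpy as np,cv2
a=[]
for i in range(6):
    im=ctrl.snapshot(["side","scene"][i%2]);o=ctrl.get_obs();a.append(np.r_[o["tool_pos"]*100,o["force"]]); cv2.imwrite(f"pics/d{i}.png",im)
print(np.round(a,2),np.mean(a,0).round(3),o["clock"])
a=cv2.imread("pics/d0.png")[185:285,250:400];b=cv2.imread("pics/d1.png")[180:315,220:370]
r=lambda x:cv2.resize(x,(400,int(400*x.shape[0]/x.shape[1])),interpolation=cv2.INTER_CUBIC)
a,b=r(a),r(b);h=min(len(a),len(b));cv2.imwrite("pics/dd.png",np.hstack([a[:h],b[-h:]]))
```

```text
[[59.92  2.92  8.93 -0.97 -1.31  3.11]
 [59.92  2.94  8.92 -2.05 -1.02  3.34]
 [59.91  2.96  8.93 -2.42 -0.51  2.51]
 [59.91  2.98  8.92 -1.69 -0.53  3.5 ]
 [59.91  2.99  8.92 -1.71 -0.52  2.45]
 [59.91  3.    8.92 -1.97 -0.66  3.8 ]] [59.912  2.963  8.925 -1.802 -0.76   3.118] 5.3
```

View pics/dd.png

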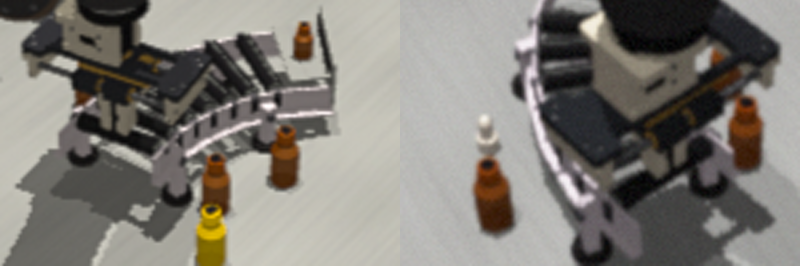

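Contact force is 3.1 N, so a dip of about 2.6 mm as planned, and the nearby bottles are still standing. I'll continue the stroke.

Emit:
{"method": "arm_command", "body": {"targets": [[[0,0,-0.01,0.05,-0.3,-0.02,0],[0,0,-0.02,0.1,-0.59,-0.04,0],[0,0,-0.03,0.14,-0.89,-0.05,0],[0,0,-0.04,0.18,-1.19,-0.07,0],[0,0,-0.055,0.24,-1.63,-0.1,0],[0,0,-0.07,0.29,-2.08,-0.13,0],[0,0,-0.085,0.33,-2.53,-0.15,0],[0,0,-0.1,0.37,-2.98,-0.18,0]]]}}

```text
clock: 5.97
tool_pos: [0.6028, -0.0002, 0.0872]
orientation: [180.0, 0.0, -85.9]
force: [-2.6, -0.5, 3.3]
opening: 0.0004
```

Emit:
{"method": "arm_command", "body": {"targets": [[[0,0,-0.015,0.03,-0.45,-0.03,0],[0,0,-0.03,0.05,-0.9,-0.05,0],[0,0,-0.045,0.07,-1.35,-0.08,0],[0,0,-0.06,0.08,-1.8,-0.11,0],[0,0,-0.075,0.08,-2.25,-0.135,0],[0,0,-0.09,0.07,-2.7,-0.16,0],[0,0,-0.105,0.06,-3.15,-0.19,0],[0,0,-0.12,0.04,-3.6,-0.22,0]]]}}

```text
clock: 6.63
tool_pos: [0.6032, -0.0361, 0.0851]
orientation: [180.0, 0.0, -92.7]
force: [-2.3, 0.7, 3.9]
opening: 0.0006
```

Run:
```python
from plant import ctrl
import numpy as np
from wp import wp
o=ctrl.get_obs();print(o["clock"],o["tool_pos"]*100,o["force"],o["orientation"],wp(.15,.0025))
```

```text
6.6333 [60.32164708 -3.60915773  8.50751616] [-2.26323751  0.66197121  3.85104954] [ 1.79993520e+02  4.83520343e-03 -9.27198777e+01] [-1.61851046 60.41532538 -3.51840639  8.57      ]
```

Run:
```python
import numpy as np
from wp import wp
np.set_printoptions(precision=2,suppress=True)
for t0 in(.15,.03,-.09,-.21,-.33):
    print(t0);print(np.array([wp(t0-.015*k,.0025)-wp(t0,.0025) for k in range(1,9)]))
```

```text
0.15
[[-0.01 -0.02 -0.45 -0.03]
 [-0.03 -0.06 -0.9  -0.05]
 [-0.04 -0.09 -1.35 -0.08]
 [-0.06 -0.14 -1.79 -0.11]
 [-0.07 -0.19 -2.24 -0.13]
 [-0.09 -0.25 -2.69 -0.16]
 [-0.1  -0.32 -3.13 -0.19]
 [-0.12 -0.39 -3.58 -0.22]]
0.03
[[-0.02 -0.08 -0.44 -0.03]
 [-0.03 -0.16 -0.88 -0.05]
 [-0.04 -0.26 -1.33 -0.08]
 [-0.06 -0.35 -1.76 -0.11]
 [-0.07 -0.46 -2.2  -0.14]
 [-0.09 -0.57 -2.64 -0.16]
 [-0.1  -0.69 -3.07 -0.19]
 [-0.12 -0.81 -3.5  -0.22]]
-0.09
[[-0.01 -0.13 -0.43 -0.03]
 [-0.03 -0.27 -0.86 -0.05]
 [-0.04 -0.41 -1.29 -0.08]
 [-0.06 -0.56 -1.71 -0.11]
 [-0.07 -0.72 -2.13 -0.14]
 [-0.09 -0.88 -2.55 -0.16]
 [-0.1  -1.05 -2.97 -0.19]
 [-0.12 -1.23 -3.38 -0.22]]
-0.21
[[-0.02 -0.18 -0.41 -0.03]
 [-0.03 -0.37 -0.82 -0.05]
 [-0.04 -0.56 -1.23 -0.08]
 [-0.06 -0.76 -1.63 -0.11]
 [-0.08 -0.97 -2.03 -0.13]
 [-0.09 -1.18 -2.43 -0.16]
 [-0.1  -1.4  -2.82 -0.19]
 [-0.12 -1.62 -3.21 -0.22]]
-0.33
[[-0.02 -0.23 -0.39 -0.03]
 [-0.03 -0.46 -0.77 -0.05]
 [-0.04 -0.71 -1.15 -0.08]
 [-0.06 -0.95 -1.53 -0.11]
 [-0.07 -1.2  -1.9  -0.14]
 [-0.09 -1.46 -2.27 -0.16]
 [-0.1  -1.73 -2.63 -0.19]
 [-0.12 -1.99 -2.99 -0.22]]
```

Emit:
{"method": "arm_command", "body": {"targets": [[[0,0,-0.015,-0.02,-0.45,-0.03,0],[0,0,-0.03,-0.06,-0.9,-0.05,0],[0,0,-0.045,-0.09,-1.35,-0.08,0],[0,0,-0.06,-0.14,-1.79,-0.11,0],[0,0,-0.075,-0.19,-2.24,-0.13,0],[0,0,-0.09,-0.25,-2.69,-0.16,0],[0,0,-0.105,-0.32,-3.13,-0.19,0],[0,0,-0.12,-0.39,-3.58,-0.21,0]]]}}

```text
clock: 7.3
tool_pos: [0.5993, -0.0719, 0.083]
orientation: [180.0, 0.0, -99.6]
force: [-2.5, 1.0, 3.7]
opening: 0.0001
```

Emit:
{"method": "arm_command", "body": {"targets": [[[0,0,-0.015,-0.08,-0.44,-0.03,0],[0,0,-0.03,-0.16,-0.88,-0.05,0],[0,0,-0.045,-0.26,-1.33,-0.08,0],[0,0,-0.06,-0.35,-1.76,-0.11,0],[0,0,-0.075,-0.46,-2.2,-0.13,0],[0,0,-0.09,-0.57,-2.64,-0.16,0],[0,0,-0.105,-0.69,-3.07,-0.19,0],[0,0,-0.12,-0.81,-3.5,-0.21,0]]]}}

```text
clock: 7.97
tool_pos: [0.5911, -0.1069, 0.0808]
orientation: [180.0, 0.0, -106.5]
force: [-1.9, 0.7, 3.1]
opening: 0.0003
```

Run:
```python
from plant import ctrl
from wp import wp
o=ctrl.get_obs();print(o["clock"],o["tool_pos"]*100,o["force"],o["orientation"],wp(-.09,.0025))
```

```text
7.9667 [ 59.1053526  -10.68946862   8.08480008] [-1.9090885   0.69501402  3.11500771] [ 1.79985949e+02  2.09205151e-03 -1.06475025e+02] [ -1.85851046  59.21631911 -10.60035733   8.138     ]
```

Emit:
{"method": "arm_command", "body": {"targets": [[[0,0,-0.015,-0.13,-0.43,-0.03,0],[0,0,-0.03,-0.27,-0.86,-0.05,0],[0,0,-0.045,-0.41,-1.29,-0.08,0],[0,0,-0.06,-0.56,-1.71,-0.11,0],[0,0,-0.075,-0.72,-2.13,-0.13,0],[0,0,-0.09,-0.88,-2.55,-0.16,0],[0,0,-0.105,-1.05,-2.97,-0.19,0],[0,0,-0.12,-1.23,-3.38,-0.21,0]]]}}

```text
clock: 8.63
tool_pos: [0.5788, -0.1407, 0.0788]
orientation: [180.0, 0.0, -113.4]
force: [-1.8, 1.0, 3.6]
opening: 0.0004
```

Emit:
{"method": "arm_command", "body": {"targets": [[[0,0,-0.015,-0.18,-0.41,-0.03,0],[0,0,-0.03,-0.37,-0.82,-0.05,0],[0,0,-0.045,-0.56,-1.23,-0.08,0],[0,0,-0.06,-0.76,-1.63,-0.11,0],[0,0,-0.075,-0.97,-2.03,-0.13,0],[0,0,-0.09,-1.18,-2.43,-0.16,0],[0,0,-0.105,-1.4,-2.82,-0.19,0],[0,0,-0.12,-1.62,-3.21,-0.21,0]]]}}

```text
clock: 9.3
tool_pos: [0.5625, -0.1728, 0.0766]
orientation: [180.0, 0.0, -120.2]
force: [-1.6, 1.3, 4.2]
opening: 0.0005
```

Run:
```python
from plant import ctrl
from wp import wp
o=ctrl.get_obs();print(o["clock"],o["tool_pos"]*100,o["force"],o["orientation"],wp(-.33,.0025))
```

```text
9.3 [ 56.24843532 -17.27787981   7.6649896 ] [-1.55874004  1.27314115  4.19364476] [ 1.79988759e+02  1.72759925e-03 -1.20228091e+02] [ -2.09851046  56.36828045 -17.19431829   7.706     ]
```

Emit:
{"method": "arm_command", "body": {"targets": [[[0,0,-0.015,-0.23,-0.39,-0.02,0],[0,0,-0.03,-0.46,-0.77,-0.03,0],[0,0,-0.045,-0.71,-1.15,-0.04,0],[0,0,-0.055,-0.87,-1.4,0,0],[0,0,-0.065,-1.0,-1.6,0.2,0],[0,0,-0.07,-1.1,-1.7,0.7,0],[0,0,-0.07,-1.1,-1.7,1.7,0],[0,0,-0.07,-1.1,-1.7,3.5,0]]]}}

```text
clock: 9.97
tool_pos: [0.5507, -0.1894, 0.1111]
orientation: [179.8, -0.1, -124.2]
force: [0.1, -0.6, -0.5]
opening: 0.0007
```

Emit:
{"method": "arm_command", "body": {"targets": [[[0,0,0,0,0,3,0],[0,0,0,0,0,6,0],[0,0,0,0,0.8,9.5,0],[0,0,0.08,1.5,4,13,0],[0,0,0.16,3,7,15,0],[0,0,0.24,4.5,10,18,0],[0,0,0.32,6,13,19,0],[0,0,0.38,7.5,16,19,0]]]}}

```text
clock: 10.63
tool_pos: [0.6289, -0.0278, 0.3078]
orientation: [-179.6, 0.1, -102.1]
force: [1.3, -0.9, 0.8]
opening: 0.0006
```

Emit:
{"method": "arm_command", "body": {"targets": [[[0,0,0,0,0,0,0],[0,0,0,0,0,0,0],[0,0,0,0,0,0,0],[0,0,0,0,0,0,0],[0,0,0,0,0,0,0],[0,0,0,0,0,0,0]]]}}

```text
clock: 11.13
tool_pos: [0.6264, -0.0304, 0.302]
orientation: [-180.0, -0.0, -102.5]
force: [0.3, 0.2, -0.5]
opening: 0.0004
```

Run:
```python
from plant import ctrl
import cv2,pickle,numpy as np
m=ctrl.camera_model("wrist");im=ctrl.snapshot("wrist");cv2.imwrite("pics/w2.png",im)
pickle.dump(m,open("w2.pkl","wb"));o=ctrl.get_obs();print(o["clock"],o["tool_pos"],o["orientation"],o["force"])
s=ctrl.snapshot("scene");cv2.imwrite("pics/s2.png",s)
a=cv2.resize(im[0:285,200:480],(590,600),interpolation=cv2.INTER_CUBIC)
cv2.imwrite("pics/w2c.png",a)
```

```text
11.1833 [ 0.62645562 -0.03029977  0.3019275 ] [-1.79994278e+02  9.10983165e-04 -1.02445948e+02] [-0.04086269 -0.91605715  0.94353426]
```

View pics/w2c.png

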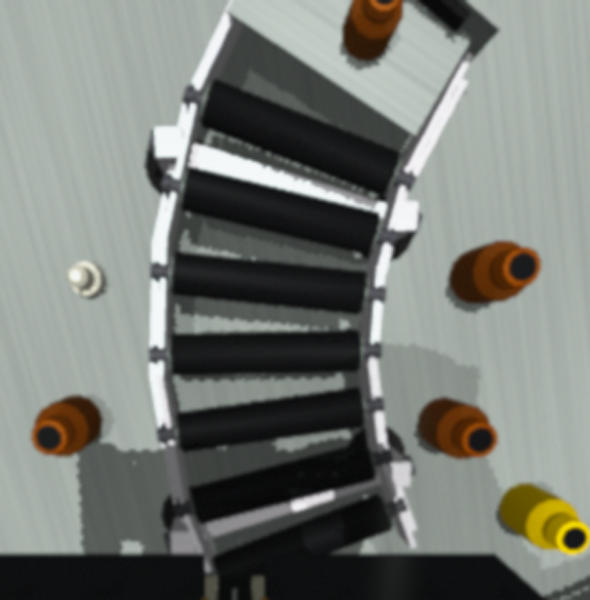

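The light seam has rolled out of sight on all seven rollers. The vial at (372,25) and bottles a, b and c and the dropper are still standing. I'll do a numeric before/after check, then hand in.

Run:
```python
from plant import ctrl
import cv2,numpy as np
def blobs(f):
    i=cv2.imread(f);h=cv2.cvtColor(i,cv2.COLOR_BGR2HSV);k=cv2.inRange(h,(3,150,50),(14,255,200));k[:180]=0
    n,l,s,c=cv2.connectedComponentsWithStats(k);return [(c[j].round(1).tolist(),int(s[j,4])) for j in range(1,n) if s[j,4]>25 and c[j,1]<310]
a,b=cv2.imread("pics/scene0.png"),cv2.imread("pics/s2.png")
print(blobs("pics/scene0.png"));print(blobs("pics/s2.png"))
for n,(x,y,w) in dict(jar=(300,157,14),dropper=(252,266,8),beaker=(458,418,28),vial=(298,201,8)).items():
    print(n,cv2.absdiff(a,b)[y-w:y+w,x-w:x+w].mean())
print(ctrl.close_job())
```

```text
[([116.7, 200.4], 263), ([297.4, 200.5], 79), ([341.7, 236.9], 148), ([348.9, 262.0], 158), ([253.2, 285.6], 161)]
[([116.4, 200.3], 259), ([297.6, 202.0], 97), ([342.0, 239.9], 204), ([349.1, 265.2], 215), ([254.1, 288.8], 229)]
jar 77.55229591836735
dropper 21.106770833333332
beaker 15.702699829931973
vial 14.01171875
the job is handed in; nothing more can be done
None
```

View pics/s2.png

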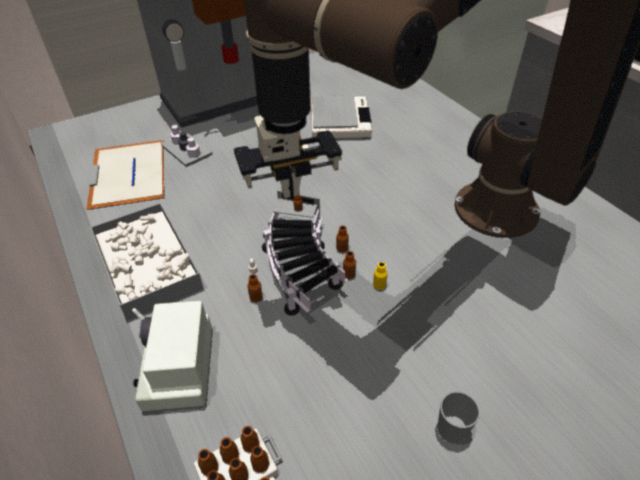

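I stroked all seven rollers in running order, from the loading end to the end stop, with the shut fingertips, then lifted off after roller 7. The job is handed in at about 11 s of the 42 s allowed, with the hand about 20 cm above the lane and touching nothing.

**Touch:** Readings at the end of each move and at the pause on roller 1 gave a vertical force of about 2.5 to 4.2 N. That is roughly 2 to 3.5 mm of the 8 mm spring travel. There was also a steady sideways force of about 2 N, which I took to be friction. I did not measure the dips or the roller turns directly.

**Rollers:** In the last wrist picture the light seam is out of sight on all seven. It was clear on rollers 3 to 7 before. Rollers 1 and 2 are partly in shadow, so the picture is weaker evidence for those two.

**Surroundings:**
- **Vial, bottles and dropper:** they stand upright in the same places in the final pictures. Their colour blobs shifted by 1 to 3 pixels and grew, which I put down to changed lighting and shadow rather than movement.
- **Beaker:** it stands in the same place.
- **Jar:** my before/after check disagreed here, because the gripper hides the jar in the final scene picture. The arm never went near it, but I could not confirm it by camera.

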